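Feed the row of hub blanks home in the drilling rail and shut the gate

TASK

Push the row of four aluminium hub blanks along the green loading rail from behind, as one train with no gaps opening up, until the front blank is fully home against the red end stop and all four sit tight. Then push the yellow knob to slide the steel gate bolt fully across the rail behind the last blank. Only push with the fingers: do not grasp, lift or tip the blanks, leave the oil bottle, tin and wrench where they are, and finish clear of everything.

Things in the scene. Friction and masses are not known exactly. Their poses are not given: they have to be found in the camera images.
- rail: Fixed loading rail: dark steel channel, green side walls. Origin on the bench (z = 0), on the channel's centre line; own +y runs along it to the red stop, +x to the gate's side. Floor 12 mm above the bench, open on top, y = -200 to 150 mm. Walls: inner faces x = +-26.5 mm, outer +-35.5 mm, tops 22 mm above the bench. With all blanks home, the rear face of the last is at y = -10 mm.
- stop_face (a point): Middle of the red end stop's face at channel floor level (rail frame 0, 150, 12 mm); axes as the rail. The stop block is 70 mm wide, 20 mm thick (y = 150 to 170 mm), its top 46 mm above the bench.
- blank1: The front (nearest the stop) hub blank of the row: aluminium block 50 mm across (own x), 40 mm along the rail (own y), 40 mm high, with a boss 30 mm wide, 10 mm high on top; 0.17 to 0.26 kg, loose on the channel floor. Origin at the centre of its underside. The row starts touching, 60 to 110 mm short of home; at home its origin is at rail y = 130 mm.
- blank2: The second hub blank of the row: aluminium block 50 mm across (own x), 40 mm along the rail (own y), 40 mm high, with a boss 30 mm wide, 10 mm high on top; 0.17 to 0.26 kg, loose on the channel floor. Origin at the centre of its underside. The row starts touching, 60 to 110 mm short of home; at home its origin is at rail y = 90 mm.
- blank3: The third hub blank of the row: aluminium block 50 mm across (own x), 40 mm along the rail (own y), 40 mm high, with a boss 30 mm wide, 10 mm high on top; 0.17 to 0.26 kg, loose on the channel floor. Origin at the centre of its underside. The row starts touching, 60 to 110 mm short of home; at home its origin is at rail y = 50 mm.
- blank4: The last (rear, farthest from the stop) hub blank of the row: aluminium block 50 mm across (own x), 40 mm along the rail (own y), 40 mm high, with a boss 30 mm wide, 10 mm high on top; 0.17 to 0.26 kg, loose on the channel floor. Origin at the centre of its underside. The row starts touching, 60 to 110 mm short of home; at home its origin is at rail y = 10 mm.
- gate_guide (a point): Centre of the fixed gate guide on the bench (rail frame 90, -22, 0 mm); axes as the rail. Steel foot 12 mm high, x = 36 to 144 mm, y = -47 to 3 mm (rail frame), with two green cheeks beside the bolt, x = 45 to 105 mm, y = -39 to -5 mm, tops 36 mm above the bench.
- gate (a joint): Travel of the gate bolt, m: 0 open, 0.065 shut (end of travel); starts at 0 to 0.015. Shuts along rail -x, no spring, stays where left, about 3 N to slide. Steel bar 85 x 12 x 12 mm, 24 to 36 mm above the bench, rail y = -28 to -16 mm; tip at rail x = 50 mm open, -15 mm shut. Clears the last blank by 6 mm when the row is home; strikes a blank if it is not.
- gate_knob (a point): Centre of the top of the gate's upright yellow knob, 82 mm above the bench, rail x = 112 mm (open) to 47 mm (shut), y = -22 mm; axes as the rail. Cylinder 20 mm in diameter, 52 to 82 mm above the bench, on a 12 mm stem from the bolt's top (36 mm). Push it from its outer (rail +x) side towards the channel.
- oil: Bystander: yellow oil bottle with a red cap, 48 mm in diameter, 120 mm high, standing. Origin at the centre of its underside.
- tin: Bystander: open steel tin, 68 mm across the rim, 60 mm high, standing. Origin at the centre of its underside.
- wrench: Bystander: steel wrench 150 mm long lying on the bench, handle to its own -x; origin at the middle of its underside.

How it is judged:
On the way, in this order (a step that is already met when the one before it is completed fails the run):
1. all four blanks are home: the front one against the end stop, the others tight behind it, gate still open (y of blank1 in the frame of rail above 0.126 m and y of blank2 in the frame of rail above 0.0855 m and y of blank3 in the frame of rail above 0.045 m and y of blank4 in the frame of rail above 0.0045 m and value of joint gate below 0.03 m), for 0.2 s.
2. the gate is slid fully across behind the last blank (value of joint gate above 0.058 m), for 0.2 s.
At the end, for the whole second after the job is handed in: The front blank stands within 4 mm of the end stop, each other within 5.5 mm of its place tight behind it, all at rest flat on the channel floor, and the gate is shut to within 7 mm of its full 65 mm travel (y of blank1 in the frame of rail above 0.126 m and y of blank2 in the frame of rail above 0.0855 m and y of blank3 in the frame of rail above 0.045 m and y of blank4 in the frame of rail above 0.0045 m and z of each of blank1, blank2, blank3, blank4 in the frame of rail below 0.016 m and x of blank1 in the frame of rail between -0.006 and 0.006 m and x of blank2 in the frame of rail between -0.006 and 0.006 m and x of blank3 in the frame of rail between -0.006 and 0.006 m and x of blank4 in the frame of rail between -0.006 and 0.006 m and linear speed of each of blank1, blank2, blank3, blank4 below 0.01 m/s and value of joint gate above 0.058 m); the robot touches nothing.
It fails at once if a blank is lifted more than 10 mm off the channel floor (z of any of blank1, blank2, blank3, blank4 in the frame of rail above 0.022 m).
It fails at once if a blank is tipped by more than about 17 degrees (angle between any of blank1, blank2, blank3, blank4's own z axis and vertical above 0.3 rad).
It fails at once if the train comes apart: a gap of more than 12 mm opens between neighbouring blanks (horizontal distance between blank1 and blank2 above 0.052 m or horizontal distance between blank2 and blank3 above 0.052 m or horizontal distance between blank3 and blank4 above 0.052 m).
It fails at once if a bystander (oil bottle, tin, wrench) is moved by more than 20 mm or knocked over (distance of any of oil, tin, wrench from where it was at the start of the episode above 0.02 m or angle between any of oil, tin's own z axis and vertical above 0.4 rad).
It also fails if it takes over 40 s, if anything falls off the work surface, if the arm or the gripper's body presses on something with over 40 N, if the wrist force passes 120 N, or if a joint passes its speed limit or range.

ROBOT

A 7-joint arm with a two-finger parallel gripper is mounted at the origin on the work surface. World frame = base frame: x ahead of the robot, y to its left, z up, the work surface at z = 0. Lengths are in m, angles in rad, forces in N, time in s.
With the tool pointing down it reaches from about 0.4 to 0.925 m from the base axis. Payload 4.1 kg.
Tool frame: the origin (TCP) lies on the centre line of the jaws, within the pads' length; the fingertips stand 17 mm ahead of it and the grasp point (between the pads) lies 2 mm behind it; z points along the fingers, y is the line along which they close (so a half turn about z gives the same grasp; the last joint's range is limited). The gripper opens to 85 mm and grips with 20 to 120 N. Pads are 22 mm wide; open, the fingers measure 114 mm over their backs; the gripper's body (76 mm by 85 mm) begins 54 mm behind the grasp point. The pads swing forward as they close: fully open they stand 13 mm farther back than shut.
Start: joints at [1.048, 0.398, 0.045, 1.537, -0.019, 1.207, -0.051], TCP at [0.267, -0.593, 0.248] pointing down, gripper open.
Joint ranges: [-2.82, 2.82], [-0.49, 2.23], [-1.37, 1.46], [0, 2.46], [-1.36, 4.5], [0.23, 2], [-2.94, 2.94]. Speed limits (rad/s): [2.57, 2.57, 3.14, 3.14, 3.14, 3.14, 3.14].

INTERFACE

Orientations are given as a rotation vector (axis times angle).
In Python, from station import * gives the robot as it stands.
- The arm moves only by the tool servo_tool, never from a script. Its argument "increments" is a list of rows, each an object with "translation": the shift along the tool's x, y, z in m, a list of three; "twist": the turn, a rotation vector about the tool's x, y, z in rad, a list of three; "hand": the finger opening in m, from 0 to 0.0854. A call has 1 to 5 rows; each row is the pose to reach, as a shift and turn from the pose commanded when the call began, along the tool's axes at that moment; what a row does not reach only later rows make up. A row lasts 1/8 s, in which the tool goes at most 62.5 mm and 10.7 degrees, less where a joint would pass 70% of its speed; a pose out of reach is approached as far as the arm can. A call with a gripper value outside its range is refused whole. The fingers move at their own pace and stop on an object; the grip force is fixed at half the most. Time passes only in rows, so rows that repeat a pose let the fingers close. It gives the time, the measured TCP pose, the force, the opening and the grip force at its end, in the units of the state.
- sense(): the state, without advancing time (a new reading comes with each control period).
- read_camera(name): name is "side" or "top" or "wrist"; returns a dict with "image" (384x512x3 uint8, red, green, blue), "fx", "fy", "cx", "cy" (pixels), "cam_to_world" (4x4, takes a point from camera to world coordinates); the wrist camera has in their place "mount" (4x4, takes a point from camera to tool coordinates, whose origin is the TCP and whose axes are the flange's). Camera axes: x right, y down, z forward; pixel columns grow to the right and rows downward; lengths in m; the calibration is good to about 2 mm. A picture is of the moment at which its call begins: read the wrist's pose just before it. There is no depth.
- finish_job(): hands the job in; it is judged then, once.
The state is a dict: "clock": time; "joint_positions": joint angles; "qd": joint speeds; "effort": joint torques, N m; "position": TCP position; "tool_rot": TCP orientation; "contact_force": force on the tool from outside, world axes, zero at the start; "torque": the same for the moment, N m; "opening": opening from 0.0 (shut) to 1.0 (fully open); "grip_force": force on a finger pad.
Only numpy, scipy, OpenCV 4.12 (cv2) and the standard library are available. Lean on these libraries where they do the work, as an engineer would, in place of code of your own. Each camera call takes 0.05 s, during which the arm holds its last target. There are 200 camera calls.

## Working session

There is one attempt and no reset: what is moved stays moved. The work goes in short steps, Python scripts to look and compute and a tool call to move; the robot and the scene stay as the last step left them, time stands still between calls to the robot, and variables do not carry over. Pictures are saved under pics/ and viewed, at most 10 in all, crops included, and the job is handed in when it is done.

Besides the shell and the picture viewer there is one more tool, called after "Request:" in YAML: its name, and indented under it one key for each argument. servo_tool: Moves the arm, as the interface text tells. Its arguments: {"type":"object","properties":{"increments":{"type":"array"}},"required":["increments"]}

```bash
mkdir -p pics
python3 - <<'E'
from station import *
import cv2,numpy as np
np.set_printoptions(precision=4,suppress=True)
s=sense();print({k:np.round(s[k],3) for k in ('clock','position','tool_rot','contact_force','opening')})
for n in('top','side'):
    c=read_camera(n);cv2.imwrite(f'pics/{n}0.png',c['image'][:,:,::-1]);print(n,c['fx'],c['cx'],c['cy'],c['cam_to_world'])
E
```

```text
{'clock': np.float64(0.0), 'position': array([ 0.267, -0.592,  0.247]), 'tool_rot': array([-3.069, -0.661,  0.001]), 'contact_force': array([ 0.45 , -0.167, -0.267]), 'opening': np.float64(1.0)}
top 476.8221574766087 257.6137791217909 189.5930021410479 [[-0.0143 -0.9943  0.1059  0.4552]
 [-0.9997  0.0123 -0.0191  0.0272]
 [ 0.0177 -0.1062 -0.9942  0.9914]
 [ 0.      0.      0.      1.    ]]
side 483.7730971384578 255.2094209317057 198.23828353383632 [[-0.8182 -0.4508  0.3568  0.2281]
 [-0.5749  0.6285 -0.524   0.4676]
 [ 0.012  -0.6338 -0.7734  0.7782]
 [ 0.      0.      0.      1.    ]]
```

View pics/top0.png

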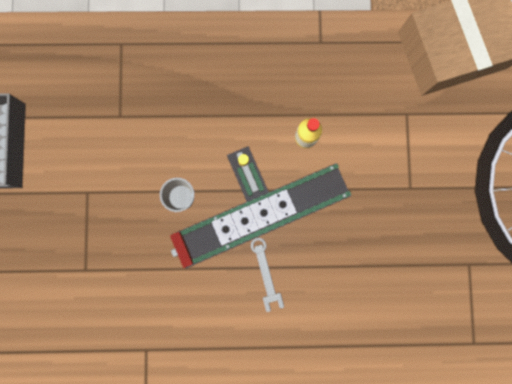

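View pics/side0.png

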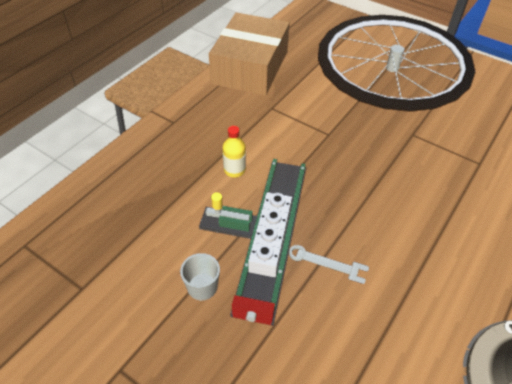

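The top view shows the red stop at (182,250) and the rail running to about (342,180). The blanks span (215,232) to (295,200), the knob is at (243,159), the oil bottle at (308,130), the tin at (177,195) and the wrench at (265,275).

```bash
cat > h.py <<'E'
from station import *
import cv2,numpy as np
np.set_printoptions(precision=4,suppress=True)
def ray(c,uv,z,T=None):
    T=c['cam_to_world'] if T is None else T
    uv=np.atleast_2d(uv).astype(float)
    d=np.c_[(uv[:,0]-c['cx'])/c['fx'],(uv[:,1]-c['cy'])/c['fy'],np.ones(len(uv))]@T[:3,:3].T
    return (T[:3,3]+d*((z-T[2,3])/d[:,2])[:,None])[:,:2]
def comp(m,near):
    n,l,st,ce=cv2.connectedComponentsWithStats(m.astype(np.uint8))
    i=1+np.argmin([np.hypot(*(ce[k]-near))+(1e3 if st[k,4]<15 else 0) for k in range(1,n)])
    v,u=np.nonzero(l==i);return np.c_[u,v]
def masks(c):
    h=cv2.cvtColor(c['image'],cv2.COLOR_RGB2HSV).astype(int);H,S,V=h[...,0],h[...,1],h[...,2]
    return dict(red=((H<8)|(H>172))&(S>150)&(V>80),yel=(H>22)&(H<35)&(S>150)&(V>150),
      green=(H>50)&(H<90)&(S>70)&(V>30),white=(S<40)&(V>190))
E
python3 - <<'E'
from h import *
c=read_camera('top');m=masks(c)
w=ray(c,comp(m['white'],(255,217)),.052);r=cv2.minAreaRect(w.astype(np.float32)*1000);print('blanks',r)
b=cv2.boxPoints(r);e=b[1]-b[0] if np.hypot(*(b[1]-b[0]))>np.hypot(*(b[2]-b[1])) else b[2]-b[1]
d=e/np.hypot(*e); d=d if d[1]>0 else -d; yaw=np.arctan2(-d[0],d[1]);n=np.array([d[1],-d[0]])
print('dir',d,'yaw',yaw)
u=comp(m['red'],(182,250));R=ray(c,u,.046);r2=cv2.minAreaRect(R.astype(np.float32)*1000);print('red',r2)
o=w.mean(0)
g=np.c_[np.nonzero(m['green'])[::-1]];
g=g[(g[:,0]>165)&(g[:,0]<360)&(g[:,1]>140)&(g[:,1]<275)];G=ray(c,g,.022)
p=(G-o)@d;q=(G-o)@n
far=p<-.1;print('green p min',p.min(),'q range at rear',q[far].min(),q[far].max())
print('q front',q[(p>.05)].min(),q[(p>.05)].max())
print('white p',np.percentile((w-o)@d,[0,1,99,100]),'q',np.percentile((w-o)@n,[0,1,99,100]),'o',o)
print('red p',((R-o)@d).min(),((R-o)@d).max(),((R-o)@n).min(),((R-o)@n).max())
for nm,k,near,z in(('knob','yel',(243,159),.082),('oil','red',(313,125),.12)):
    P=ray(c,comp(m[k],near),z);print(nm,(P.max(0)+P.min(0))/2,np.ptp(P,axis=0),((P.mean(0)-o)@n,(P.mean(0)-o)@d))
E
```

```text
blanks ((501.6287536621094, 17.53179168701172), (49.0326042175293, 159.6422882080078), 22.738506317138672)
dir [-0.3865  0.9223] yaw 0.39686173
red ((440.46490478515625, 161.18032836914062), (68.88196563720703, 20.175737380981445), 23.351139068603516)
green p min -0.19834157508384376 q range at rear -0.03441500306696772 0.03282915331268402
q front -0.034484600246726914 0.033175616586318256
white p [-0.0801 -0.0787  0.0782  0.0796] q [-0.0243 -0.0236  0.0241  0.0247] o [0.5014 0.0177]
red p 0.1458694327797052 0.16607223967330392 -0.0352460164922761 0.03371970654317995
knob [ 0.6576 -0.1016] [0.0235 0.024 ] (np.float64(0.09716225822093892), np.float64(-0.17058825424460353))
oil [ 0.6701 -0.0949] [0.0229 0.019 ] (np.float64(0.11230797847777191), np.float64(-0.16901990150128127))
```

```bash
cat >> h.py <<'E'
from scipy.spatial.transform import Rotation as Ro
O=np.array([.5018,.0168]);YAW=.397
n=np.array([np.cos(YAW),np.sin(YAW)]);d=np.array([-n[1],n[0]])
def rail(P): P=np.atleast_2d(P)-O; return np.c_[P@n,P@d]
def state():
    s=sense();R=Ro.from_rotvec(s['tool_rot']).as_matrix();p=np.array(s['position'])
    print('t',round(float(s['clock']),2),'rail',rail(p[:2])*1000,'z',p[2]*1000,'f_rail',np.array(s['contact_force'])[:2]@np.c_[n,d],s['contact_force'][2],'op',s['opening']);return s,R,p
def goto(x,y,z):  # rail mm targets -> tool shift; yaw turn for tool x = rail -y
    s,R,p=state();w=np.r_[O+n*x/1e3+d*y/1e3,z/1e3]
    Rt=np.c_[np.r_[-d,0],np.r_[-n,0],[0,0,-1]]
    print('trans',R.T@(w-p),'twist',Ro.from_matrix(R.T@Rt).as_rotvec())
E
python3 - <<'E'
from h import *
c=read_camera('top');m=masks(c)
print(c['image'][159,243],m['yel'][155:164,238:250].sum())
y=m['yel'].copy();y[:,260:]=0;v,u=np.nonzero(y);P=ray(c,np.c_[u,v],.082);print('knob',rail((P.max(0)+P.min(0))/2)*1e3,len(u))
for nm,uv,z in(('oil',(313,125),.12),('tin',(177,195),.06)):print(nm,rail(ray(c,uv,z))*1e3)
print(ray(c,[(258,243),(273,310)],.005)); print(rail(ray(c,[(258,243),(273,310)],.005))*1e3)
goto(0,-130,180)
E
```

```text
[246 246 123] 0Traceback (most recent call last):
  File "<stdin>", line 4, in <module>
    return umr_maximum(a, axis, None, out, keepdims, initial, where)
ValueError: zero-size array to reduction operation maximum which has no identity
```

```bash
sed -i "s/(S>150)&(V>150),/(S>90)\&(V>150),/" h.py
python3 - <<'E'
from h import *
c=read_camera('top');m=masks(c)
y=m['yel'].copy();y[:,260:]=0;y[:,:225]=0;v,u=np.nonzero(y);P=ray(c,np.c_[u,v],.082);print('knob',rail(P.mean(0))*1e3,np.ptp(rail(P),axis=0)*1e3,len(u),u.mean(),v.mean())
for nm,uv,z in(('oil',(313,125),.12),('tin',(177,195),.06)):print(nm,rail(ray(c,uv,z))*1e3)
print(rail(ray(c,[(258,243),(273,310)],.005))*1e3)
goto(0,-130,180)
E
```

```text
knob [[108.5589 -23.4625]] [20.5008 21.5878] 99 242.989898989899 159.44444444444446
oil [[ 110.2962 -167.2486]]
tin [[ 98.7096 121.7082]]
[[ -50.887    12.9278]
 [-186.7756   39.0292]]
t 0.25 rail [[-451.8122 -470.9919]] z 247.841191193725 f_rail [0.0133 0.4511] -0.784449774121202 op 1.006764395862859
trans [ 0.4608 -0.3286  0.0681] twist [-0.0006  0.0007  1.5977]
```

Request:
servo_tool:
  increments:
    - {"translation": [0.046,-0.033,0.005],"twist": [0,0,0.16],"hand": 0}
    - {"translation": [0.092,-0.066,0.01],"twist": [0,0,0.32],"hand": 0}
    - {"translation": [0.138,-0.099,0.015],"twist": [0,0,0.48],"hand": 0}
    - {"translation": [0.184,-0.132,0.02],"twist": [0,0,0.64],"hand": 0}
    - {"translation": [0.23,-0.164,0.03],"twist": [0,0,0.8],"hand": 0}

```text
clock: 0.88
position: [0.4105, -0.3469, 0.2186]
tool_rot: [3.084, -0.596, 0.002]
contact_force: [-0.2, -0.7, 0.0]
opening: -0.004
grip_force: 0.0
```

```bash
python3 -c "
from h import *
goto(0,-125,150)"
```

```text
t 0.88 rail [[-224.8138 -300.1588]] z 218.62265759463395 f_rail [-0.4494 -0.6062] 0.0020616599435584262 op -0.0036719489895357467
trans [ 0.037  -0.2826  0.0686] twist [-0.0003 -0.0016  0.7923]
```

Request:
servo_tool:
  increments:
    - {"translation": [0.007,-0.057,0.012],"twist": [0,0,0.16],"hand": 0}
    - {"translation": [0.015,-0.113,0.025],"twist": [0,0,0.32],"hand": 0}
    - {"translation": [0.022,-0.17,0.04],"twist": [0,0,0.48],"hand": 0}
    - {"translation": [0.03,-0.226,0.055],"twist": [0,0,0.64],"hand": 0}
    - {"translation": [0.037,-0.283,0.068],"twist": [0,0,0.792],"hand": 0}

```text
clock: 1.5
position: [0.5486, -0.0974, 0.1499]
tool_rot: [2.616, -1.739, 0.001]
contact_force: [0.9, -0.2, 0.1]
opening: -0.002
grip_force: 0.0
```

Request:
servo_tool:
  increments:
    - {"translation": [0,0,0],"twist": [0,0,0],"hand": 0}

```text
clock: 1.62
position: [0.5494, -0.0921, 0.1492]
tool_rot: [-2.627, 1.718, 0.004]
contact_force: [-0.9, -0.3, 1.0]
opening: -0.0
grip_force: 0.0
```

```bash
python3 -c "
from h import *
goto(0,-125,42)
c=read_camera('wrist');cv2.imwrite('pics/w1.png',c['image'][:,:,::-1]);print(c['mount'])
c=read_camera('side');cv2.imwrite('pics/s1.png',cv2.resize(c['image'][100:340,160:400,::-1],None,fx=2.5,fy=2.5))"
```

```text
t 1.62 rail [[   1.7861 -118.829 ]] z 149.1825425956591 f_rail [-0.9517  0.0855] 0.9544251539573602 op -0.00039449654728073184
trans [0.0065 0.0019 0.1072] twist [-0.0004  0.0032  0.0155]
[[-0.0002 -0.9485 -0.3168  0.0824]
 [ 1.     -0.     -0.0004 -0.0002]
 [ 0.0004 -0.3168  0.9485 -0.1254]
 [ 0.      0.      0.      1.    ]]
```

View pics/w1.png

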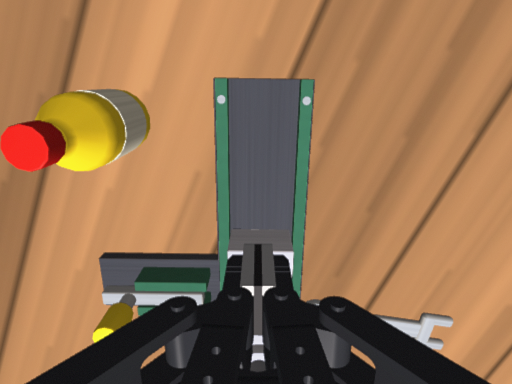

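View pics/s1.png

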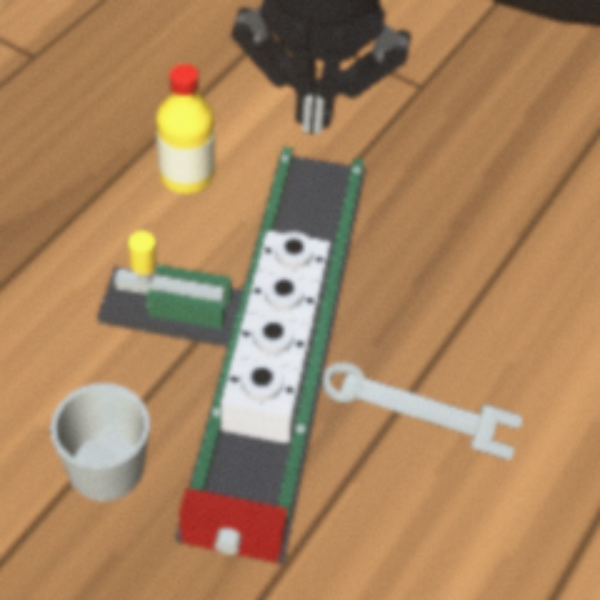

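The wrist view shows the rail's open end centred at (214–313, 79), with the blank's rear face ahead near row 240. The path down is clear, so I'm descending.

Request:
servo_tool:
  increments:
    - {"translation": [0.002,0.002,0.04],"twist": [0,0,0.008],"hand": 0}
    - {"translation": [0.004,0.002,0.075],"twist": [0,0,0.015],"hand": 0}
    - {"translation": [0.006,0.002,0.1],"twist": [0,0,0.015],"hand": 0}
    - {"translation": [0.006,0.002,0.107],"twist": [0,0,0.015],"hand": 0}
    - {"translation": [0.006,0.002,0.107],"twist": [0,0,0.015],"hand": 0}

```text
clock: 2.35
position: [0.5483, -0.1064, 0.0437]
tool_rot: [2.606, -1.754, 0.001]
contact_force: [0.1, -0.2, 0.0]
opening: -0.002
grip_force: 0.0
```

```bash
python3 -c "
from h import *
goto(0,-96,42)"
```

```text
t 2.35 rail [[  -4.7532 -131.603 ]] z 43.72441389187405 f_rail [ 0.0129 -0.2687] 0.02194971072099014 op -0.0017540595771037872
trans [-0.0357 -0.0044  0.0017] twist [ 0.     -0.0007 -0.011 ]
```

Request:
servo_tool:
  increments:
    - {"translation": [-0.008,-0.0045,0.002],"twist": [0,0,-0.011],"hand": 0}
    - {"translation": [-0.018,-0.0045,0.002],"twist": [0,0,-0.011],"hand": 0}
    - {"translation": [-0.026,-0.0045,0.002],"twist": [0,0,-0.011],"hand": 0}
    - {"translation": [-0.03,-0.0045,0.002],"twist": [0,0,-0.011],"hand": 0}
    - {"translation": [-0.033,-0.0045,0.002],"twist": [0,0,-0.011],"hand": 0}

```text
clock: 2.98
position: [0.54, -0.0726, 0.0414]
tool_rot: [2.618, -1.737, 0.001]
contact_force: [1.2, 0.3, 0.2]
opening: 0.003
grip_force: 0.0
```

Request:
servo_tool:
  increments:
    - {"translation": [-0.002,0,0],"twist": [0,0,0],"hand": 0}
    - {"translation": [-0.004,0,0],"twist": [0,0,0],"hand": 0}
    - {"translation": [-0.006,0,0],"twist": [0,0,0],"hand": 0}
    - {"translation": [-0.008,0,0],"twist": [0,0,0],"hand": 0}
    - {"translation": [-0.01,0,0],"twist": [0,0,0],"hand": 0}

```text
clock: 3.6
position: [0.5367, -0.0651, 0.0414]
tool_rot: [2.616, -1.739, 0.003]
contact_force: [2.2, -4.0, -1.5]
opening: -0.002
grip_force: 2.1
```

```bash
python3 -c "
from h import *
goto(0,-21,42)"
```

```text
t 3.6 rail [[  0.5393 -89.0394]] z 41.40128627771708 f_rail [ 0.498  -4.5787] -1.5173177444617907 op -0.00237875023436396
trans [-0.068   0.0005 -0.0007] twist [-0.0006 -0.0021  0.0007]
```

Request:
servo_tool:
  increments:
    - {"translation": [-0.003,0,0],"twist": [0,0,0],"hand": 0}
    - {"translation": [-0.006,0,0],"twist": [0,0,0],"hand": 0}
    - {"translation": [-0.009,0,0],"twist": [0,0,0],"hand": 0}
    - {"translation": [-0.012,0,0],"twist": [0,0,0],"hand": 0}
    - {"translation": [-0.015,0,0],"twist": [0,0,0],"hand": 0}

```text
clock: 4.22
position: [0.5303, -0.0497, 0.0413]
tool_rot: [2.617, -1.737, 0.0]
contact_force: [1.7, -4.1, -1.6]
opening: -0.001
grip_force: 2.1
```

Request:
servo_tool:
  increments:
    - {"translation": [-0.003,0,0],"twist": [0,0,0],"hand": 0}
    - {"translation": [-0.006,0,0],"twist": [0,0,0],"hand": 0}
    - {"translation": [-0.009,0,0],"twist": [0,0,0],"hand": 0}
    - {"translation": [-0.012,0,0],"twist": [0,0,0],"hand": 0}
    - {"translation": [-0.015,0,0],"twist": [0,0,0],"hand": 0}

```text
clock: 4.85
position: [0.5245, -0.0359, 0.0413]
tool_rot: [2.617, -1.737, 0.0]
contact_force: [2.0, -3.9, -1.2]
opening: -0.001
grip_force: 2.2
```

Request:
servo_tool:
  increments:
    - {"translation": [-0.003,0,0],"twist": [0,0,0],"hand": 0}
    - {"translation": [-0.006,0,0],"twist": [0,0,0],"hand": 0}
    - {"translation": [-0.009,0,0],"twist": [0,0,0],"hand": 0}
    - {"translation": [-0.012,0,0],"twist": [0,0,0],"hand": 0}
    - {"translation": [-0.015,0,0],"twist": [0,0,0],"hand": 0}

```text
clock: 5.48
position: [0.5187, -0.022, 0.0413]
tool_rot: [2.617, -1.738, 0.0]
contact_force: [1.8, -3.7, -2.1]
opening: 0.001
grip_force: 2.2
```

```bash
python3 -c "
from h import *
goto(0,-21,42)"
```

```text
t 5.47 rail [[  0.546  -42.3109]] z 41.31136482652944 f_rail [ 0.2698 -4.1143] -2.0514101192311376 op 0.0009013339308497966
trans [-0.0213  0.0005 -0.0007] twist [ 0.     -0.0001  0.0016]
```

Request:
servo_tool:
  increments:
    - {"translation": [-0.003,0,0],"twist": [0,0,0],"hand": 0}
    - {"translation": [-0.006,0,0],"twist": [0,0,0],"hand": 0}
    - {"translation": [-0.009,0,0],"twist": [0,0,0],"hand": 0}
    - {"translation": [-0.011,0,0],"twist": [0,0,0],"hand": 0}
    - {"translation": [-0.013,0,0],"twist": [0,0,0],"hand": 0}

```text
clock: 6.1
position: [0.5136, -0.0101, 0.0413]
tool_rot: [2.617, -1.737, 0.0]
contact_force: [2.2, -4.3, -1.4]
opening: 0.0
grip_force: 2.2
```

Request:
servo_tool:
  increments:
    - {"translation": [-0.001,0,0],"twist": [0,0,0],"hand": 0}
    - {"translation": [-0.002,0,0],"twist": [0,0,0],"hand": 0}
    - {"translation": [-0.003,0,0],"twist": [0,0,0],"hand": 0}
    - {"translation": [-0.004,0,0],"twist": [0,0,0],"hand": 0}

```text
clock: 6.6
position: [0.5122, -0.0065, 0.0413]
tool_rot: [2.617, -1.738, 0.0]
contact_force: [2.7, -4.4, -2.8]
opening: 0.002
grip_force: 2.2
```

```bash
python3 -c "
from h import *
goto(0,-21,42)"
```

```text
t 6.6 rail [[  0.5511 -25.5009]] z 41.29949869797118 f_rail [ 0.8297 -5.1092] -2.797146978169923 op 0.0022604805378714323
trans [-0.0045  0.0005 -0.0007] twist [-0.     -0.0002  0.0016]
```

Request:
servo_tool:
  increments:
    - {"translation": [-0.001,0,0],"twist": [0,0,0],"hand": 0}
    - {"translation": [-0.002,0,0],"twist": [0,0,0],"hand": 0}
    - {"translation": [-0.003,0,0],"twist": [0,0,0],"hand": 0}

```text
clock: 6.98
position: [0.5115, -0.005, 0.0414]
tool_rot: [2.616, -1.738, 0.003]
contact_force: [2.3, -6.5, -2.0]
opening: -0.001
grip_force: 4.2
```

```bash
python3 -c "
from h import *
goto(0,-21,42)"
```

```text
t 6.97 rail [[  0.4843 -23.8052]] z 41.36723669102686 f_rail [-0.36   -6.8892] -2.026419927936638 op -0.0011624072426831306
trans [-0.0028  0.0005 -0.0006] twist [-0.0004 -0.0019  0.0013]
```

Request:
servo_tool:
  increments:
    - {"translation": [-0.001,0,0],"twist": [0,0,0],"hand": 0}
    - {"translation": [-0.002,0,0],"twist": [0,0,0],"hand": 0}

```text
clock: 7.22
position: [0.5112, -0.005, 0.0415]
tool_rot: [2.615, -1.739, 0.006]
contact_force: [3.8, -11.0, -2.7]
opening: 0.004
grip_force: 6.0
```

```bash
python3 -c "
from h import *
goto(0,-21,42)
c=read_camera('side');cv2.imwrite('pics/s2.png',cv2.resize(c['image'][150:340,190:350,::-1],None,fx=3,fy=3))"
```

```text
t 7.22 rail [[  0.2224 -23.7349]] z 41.50341040166658 f_rail [ -0.7534 -11.618 ] -2.749275090491891 op 0.00441573285544745
trans [-0.0027  0.0002 -0.0005] twist [-0.0007 -0.0041  0.0002]
```

View pics/s2.png

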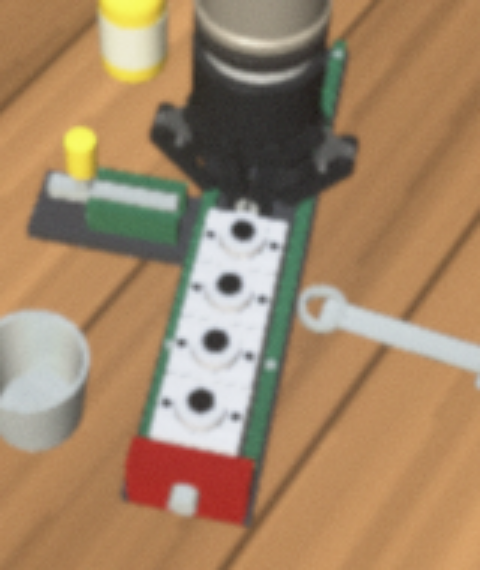

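The side view shows the front blank against the red stop at about (195,445), with all four tight. The force rose to 11.6 N with no further motion, so the row is home. I'm backing off, lifting and moving to the knob's outer side.

Request:
servo_tool:
  increments:
    - {"translation": [0.008,0,0],"twist": [0,0,0],"hand": 0}
    - {"translation": [0.025,0,0],"twist": [0,0,0],"hand": 0}
    - {"translation": [0.03,0,-0.03],"twist": [0,0,0],"hand": 0}
    - {"translation": [0.03,0,-0.08],"twist": [0,0,0],"hand": 0}
    - {"translation": [0.03,0,-0.12],"twist": [0,0,0],"hand": 0}

```text
clock: 7.9
position: [0.5222, -0.0294, 0.1631]
tool_rot: [-2.616, 1.737, 0.0]
contact_force: [0.3, -0.1, 0.5]
opening: -0.004
grip_force: 0.0
```

Request:
servo_tool:
  increments:
    - {"translation": [0,-0.04,0],"twist": [0,0,0],"hand": 0}
    - {"translation": [-0.01,-0.09,0],"twist": [0,0,0],"hand": 0}
    - {"translation": [-0.02,-0.14,0],"twist": [0,0,0],"hand": 0}
    - {"translation": [-0.025,-0.165,0],"twist": [0,0,0],"hand": 0}
    - {"translation": [-0.025,-0.165,0],"twist": [0,0,0],"hand": 0}

```text
clock: 8.52
position: [0.665, 0.0599, 0.1606]
tool_rot: [-2.619, 1.733, 0.002]
contact_force: [-0.6, -0.1, 0.3]
opening: 0.0
grip_force: 0.0
```

```bash
python3 -c "
from h import *
goto(160,-22,74)
c=read_camera('top');m=masks(c);w=ray(c,comp(m['white'],(236,225)),.052);print('white y',np.percentile(rail(w)[:,1],[0,1,99,100])*1e3)
cv2.imwrite('pics/t2.png',cv2.resize(c['image'][100:290,140:360,::-1],None,fx=3,fy=3))"
```

```text
t 8.53 rail [[167.1514 -23.3551]] z 160.60633061549066 f_rail [-0.5368  0.1505] 0.30410343884438845 op 0.00017365527038522735
trans [-0.0012  0.0071  0.0866] twist [-0.      0.0018  0.0047]
white y [112.0452 113.7467 147.7544 148.0581]
```

View pics/t2.png

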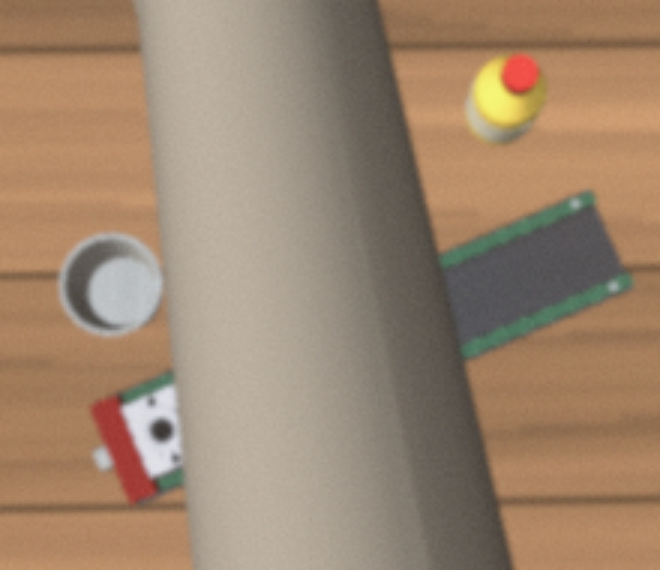

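The top view is mostly hidden by the forearm, but the front blank sits flush on the red stop at about (125,440). Oil bottle and tin are unmoved. I'm lowering beside the knob.

Request:
servo_tool:
  increments:
    - {"translation": [0,0,0.03],"twist": [0,0,0],"hand": 0}
    - {"translation": [0,0.0,0.065],"twist": [0,0,0],"hand": 0}
    - {"translation": [0,0.0,0.084],"twist": [0,0,0],"hand": 0}
    - {"translation": [0,0.0,0.086],"twist": [0,0,0],"hand": 0}
    - {"translation": [0,0.0,0.086],"twist": [0,0,0],"hand": 0}

```text
clock: 9.2
position: [0.6649, 0.0573, 0.0765]
tool_rot: [-2.616, 1.738, -0.002]
contact_force: [-0.2, 0.9, 0.2]
opening: -0.002
grip_force: 0.0
```

```bash
python3 -c "
from h import *
goto(135,-22,74)
c=read_camera('side');cv2.imwrite('pics/s3.png',cv2.resize(c['image'][110:300,160:350,::-1],None,fx=3,fy=3))"
```

```text
t 9.2 rail [[166.0593 -25.729 ]] z 76.45344418890257 f_rail [0.1904 0.9299] 0.15637545072486497 op -0.0020459437854290293
trans [-0.0038  0.0311  0.0024] twist [-0.0017 -0.0006  0.0012]
```

View pics/s3.png

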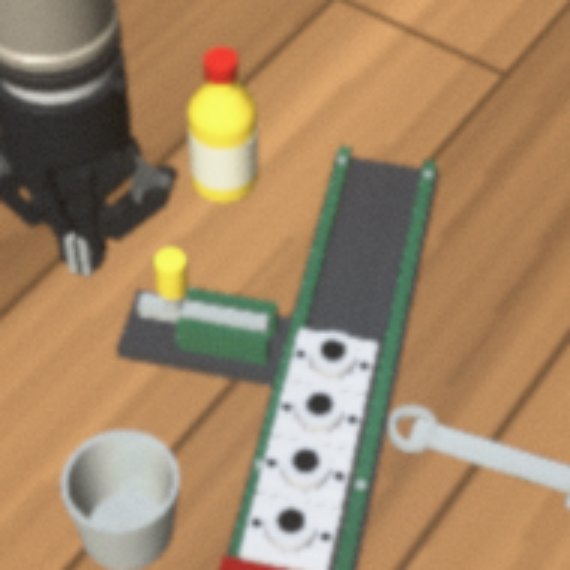

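The side view shows the fingers outside the knob, which is at (170,270). The channel behind the last blank at (340,335) is clear of the bolt line. I'm pushing the knob now.

Request:
servo_tool:
  increments:
    - {"translation": [-0.003,0.008,0.002],"twist": [0,0,0],"hand": 0}
    - {"translation": [-0.003,0.016,0.002],"twist": [0,0,0],"hand": 0}
    - {"translation": [-0.003,0.022,0.002],"twist": [0,0,0],"hand": 0}
    - {"translation": [-0.003,0.026,0.002],"twist": [0,0,0],"hand": 0}
    - {"translation": [-0.003,0.03,0.002],"twist": [0,0,0],"hand": 0}

```text
clock: 9.88
position: [0.6353, 0.0485, 0.0734]
tool_rot: [-2.617, 1.738, -0.001]
contact_force: [0.4, -0.1, 0.5]
opening: -0.003
grip_force: 0.0
```

Request:
servo_tool:
  increments:
    - {"translation": [0,0.003,0],"twist": [0,0,0],"hand": 0}
    - {"translation": [0,0.006,0],"twist": [0,0,0],"hand": 0}
    - {"translation": [0,0.009,0],"twist": [0,0,0],"hand": 0}
    - {"translation": [0,0.012,0],"twist": [0,0,0],"hand": 0}
    - {"translation": [0,0.015,0],"twist": [0,0,0],"hand": 0}

```text
clock: 10.5
position: [0.6217, 0.0428, 0.0734]
tool_rot: [-2.617, 1.737, -0.001]
contact_force: [3.0, 0.1, -0.6]
opening: -0.0
grip_force: 1.3
```

```bash
python3 -c "
from h import *
goto(71,-22,74)"
```

```text
t 10.5 rail [[120.6093 -22.3234]] z 73.36969924215973 f_rail [ 2.817  -1.0189] -0.5984315644360746 op -0.00033756788033867293
trans [-0.0004  0.0496 -0.0007] twist [-0.0005 -0.0002  0.0017]
```

Request:
servo_tool:
  increments:
    - {"translation": [0,0.004,0],"twist": [0,0,0],"hand": 0}
    - {"translation": [0,0.008,0],"twist": [0,0,0],"hand": 0}
    - {"translation": [0,0.012,0],"twist": [0,0,0],"hand": 0}
    - {"translation": [0,0.016,0],"twist": [0,0,0],"hand": 0}
    - {"translation": [0,0.02,0],"twist": [0,0,0],"hand": 0}

```text
clock: 11.12
position: [0.6029, 0.035, 0.0734]
tool_rot: [-2.617, 1.738, -0.0]
contact_force: [2.6, 0.3, 0.3]
opening: -0.004
grip_force: 1.4
```

Request:
servo_tool:
  increments:
    - {"translation": [0,0.004,0],"twist": [0,0,0],"hand": 0}
    - {"translation": [0,0.008,0],"twist": [0,0,0],"hand": 0}
    - {"translation": [0,0.012,0],"twist": [0,0,0],"hand": 0}
    - {"translation": [0,0.016,0],"twist": [0,0,0],"hand": 0}
    - {"translation": [0,0.02,0],"twist": [0,0,0],"hand": 0}

```text
clock: 11.75
position: [0.5845, 0.0273, 0.0733]
tool_rot: [-2.617, 1.737, -0.0]
contact_force: [2.2, 0.7, -0.4]
opening: -0.003
grip_force: 1.4
```

```bash
python3 -c "
from h import *
goto(71,-22,74)"
```

```text
t 11.75 rail [[ 80.3445 -22.3479]] z 73.33816385065167 f_rail [ 2.3207 -0.2634] -0.4109566819345495 op -0.00348062982707834
trans [-0.0004  0.0093 -0.0007] twist [-0.0001 -0.0001  0.0017]
```

Request:
servo_tool:
  increments:
    - {"translation": [0,0.002,0],"twist": [0,0,0],"hand": 0}
    - {"translation": [0,0.004,0],"twist": [0,0,0],"hand": 0}
    - {"translation": [0,0.006,0],"twist": [0,0,0],"hand": 0}
    - {"translation": [0,0.008,0],"twist": [0,0,0],"hand": 0}

```text
clock: 12.25
position: [0.5773, 0.0242, 0.0733]
tool_rot: [-2.617, 1.737, -0.0]
contact_force: [3.0, -0.1, -0.1]
opening: -0.001
grip_force: 1.3
```

Request:
servo_tool:
  increments:
    - {"translation": [0,0.0015,0],"twist": [0,0,0],"hand": 0}
    - {"translation": [0,0.003,0],"twist": [0,0,0],"hand": 0}

```text
clock: 12.5
position: [0.5745, 0.023, 0.0733]
tool_rot: [2.617, -1.737, 0.0]
contact_force: [2.2, 1.8, 0.1]
opening: -0.004
grip_force: 1.3
```

```bash
python3 -c "
from h import *
goto(71,-22,74)"
```

```text
t 12.5 rail [[ 69.4775 -22.363 ]] z 73.29874214476028 f_rail [2.7575 0.7938] 0.1414894382454449 op -0.004493517651504825
trans [-0.0004 -0.0015 -0.0007] twist [-0.     -0.0001  0.0017]
```

Not at the end yet, so I'm pushing on gently.

Request:
servo_tool:
  increments:
    - {"translation": [0,0.0015,0],"twist": [0,0,0],"hand": 0}
    - {"translation": [0,0.003,0],"twist": [0,0,0],"hand": 0}
    - {"translation": [0,0.0045,0],"twist": [0,0,0],"hand": 0}

```text
clock: 12.88
position: [0.574, 0.0228, 0.0737]
tool_rot: [-2.613, 1.733, -0.009]
contact_force: [11.5, 4.2, -8.9]
opening: 0.002
grip_force: 5.9
```

Request:
servo_tool:
  increments:
    - {"translation": [0,0.001,0],"twist": [0,0,0],"hand": 0}
    - {"translation": [0,0.002,0],"twist": [0,0,0],"hand": 0}
    - {"translation": [0,0.003,0],"twist": [0,0,0],"hand": 0}

```text
clock: 13.25
position: [0.5739, 0.0228, 0.0739]
tool_rot: [-2.61, 1.729, -0.016]
contact_force: [16.6, 5.0, -12.4]
opening: -0.002
grip_force: 8.4
```

```bash
python3 -c "
from h import *
goto(71,-22,74)"
```

```text
t 13.25 rail [[ 68.7845 -22.3428]] z 73.93472607136336 f_rail [17.2652 -1.8247] -12.424763636067196 op -0.0022253262301434643
trans [-0.0003 -0.0022 -0.    ] twist [-0.0145 -0.0023  0.0034]
```

The force rose to 17 N with the tool stalled, so the gate is at the end of its travel. I'm retreating outwards, then up.

Request:
servo_tool:
  increments:
    - {"translation": [0,-0.015,0],"twist": [0,0,0],"hand": 0}
    - {"translation": [0,-0.035,0],"twist": [0,0,0],"hand": 0}
    - {"translation": [0,-0.055,-0.02],"twist": [0,0,0],"hand": 0}
    - {"translation": [0,-0.06,-0.07],"twist": [0,0,0],"hand": 0}
    - {"translation": [0,-0.06,-0.12],"twist": [0,0,0],"hand": 0}

```text
clock: 13.88
position: [0.6216, 0.0431, 0.1934]
tool_rot: [2.614, -1.735, -0.005]
contact_force: [0.6, 0.2, -0.6]
opening: 0.0
grip_force: 0.0
```

Request:
servo_tool:
  increments:
    - {"translation": [0,-0.02,-0.03],"twist": [0,0,0],"hand": 0}
    - {"translation": [0,-0.05,-0.06],"twist": [0,0,0],"hand": 0}
    - {"translation": [0,-0.08,-0.06],"twist": [0,0,0],"hand": 0}
    - {"translation": [0,-0.08,-0.06],"twist": [0,0,0],"hand": 0}

```text
clock: 14.38
position: [0.6966, 0.0755, 0.2521]
tool_rot: [2.617, -1.735, -0.004]
contact_force: [-1.1, 1.1, 0.1]
opening: 0.001
grip_force: 0.0
```

```bash
python3 -c "
from h import *
state()
c=read_camera('side');cv2.imwrite('pics/s4.png',cv2.resize(c['image'][140:340,160:390,::-1],None,fx=3,fy=3,interpolation=2)[:600])"
```

```text
t 14.38 rail [[202.3232 -21.196 ]] z 252.05519453417708 f_rail [-0.6192  1.49  ] 0.14119628548658025 op 0.0013566587752489561
```

View pics/s4.png

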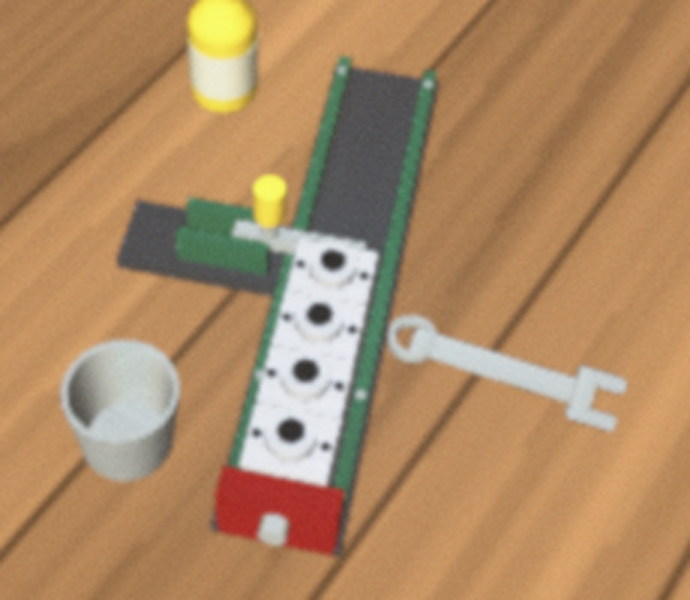

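The bolt crosses behind the last blank, from (235,230) to (365,243). All four blanks are tight against the stop, the bystanders are unmoved and the arm is clear.

```bash
python3 -c "
from station import *
print(finish_job())"
```

```text
the job is handed in; nothing more can be done
None
```

The job is handed in: all four blanks were pushed home tight against the stop, the gate bolt was slid to the end of its travel behind the last one, and the arm finished clear; no verdict came back from the judging.

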